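# Tip the soap into its draining rack

### The job

The bar of soap stands on end at the plain, open end of the grey honeycomb soap rack: push it high up with the fingertips so that it topples over and comes to lie flat on the honeycomb between the side lips. Then push the lying bar along the rack until its leading end is right up against the end lip, and take the hand away. Do not pick the soap up, and leave everything else on the ledge where it is.

Things in the scene. Friction and masses are not known exactly. Their poses are not given: they have to be found in the camera images.
- soap: Tan bar of soap, 32 (own x) x 58 (y) x 90 mm (z), about 125 g, loose, standing on end at the plain end of the rack. Origin: centre of the end it stands on. Own z is up at the start, own x roughly along the rack's +x (within 6 degrees). A push near its top tips it (past about 20 degrees of lean it falls by itself); a push near its foot slides it.
- soap_mid (a point): The centre of the bar of soap, 45 mm along its z from its origin; 53 mm above the ledge while it stands on the rack, 24 mm above it when it lies flat on the rack.
- rack: Grey plastic honeycomb soap rack, fixed. Flat deck 190 (own x) x 104 mm (y), 8 mm thick. Origin: centre of the underside, at ledge height, z up. The end x < -52 mm is plain and lipless: the soap starts there, centred near x = -62. The rest is the honeycomb field, flat on top, with side lips (inner faces y = +-46 mm) and an end lip at +x. Lips are 6 mm thick, 5 mm above the deck.
- rack_stop (a point): Middle of the end lip's inner face, at deck height (8 mm above the ledge), 89 mm along the rack's x from its origin. When the soap lies along the rack against this lip its centre is 45 mm short of it, at rack x = +44 mm.
- lota: Small bulbous aluminium water pot, 82 mm across, 78 mm high, loose, beside the rack. Origin: centre of its underside. Leave alone.
- tin: Closed round tin, 67 mm across, 28 mm high, loose, beside the rack. Origin: centre of its underside. Leave alone.
- comb: White plastic comb lying flat, 150 mm long (its y), 35 mm wide (its x), 5 mm thick, loose, beyond the end lip. Origin: about its middle, underside. Leave alone.
- tongue_cleaner: Steel U-shaped tongue cleaner lying flat, 105 x 50 mm, 6 mm thick, loose. Origin: about its middle, underside. Leave alone.
- scrub_brush: Wooden scrubbing brush, 45 x 95 x 36 mm, bristles down, loose. Origin: centre of its underside. Leave alone.
- carton: Plain cardboard carton standing upright on the ledge away from the rack, 38 x 55 x 95 mm, loose. Origin: centre of its underside. Leave alone.
- mug: White plastic bath mug with a handle (its +y), 84 mm across, 85 mm high, loose. Origin: centre of its underside. Leave alone.
Not all that is in view belongs to the job. What is shaped like the soap but blue is not meant.

How it is judged:
By the outcome, as a careful person would: the job done as asked, in the order asked, and still so for the second after the job is handed in, with the robot touching nothing.
It also fails if it takes over 35 s, if anything falls off the work surface, if the arm or the gripper's body presses on something with over 40 N, if the wrist force passes 120 N, or if a joint passes its speed limit or range.

### The arm

A 6-joint arm with a two-finger parallel gripper is mounted at the origin on the work surface. World frame = base frame: x ahead of the robot, y to its left, z up, the work surface at z = 0. Lengths are in m, angles in rad, forces in N, time in s.
With the tool pointing down it reaches from about 0.25 to 0.85 m from the base axis. Payload 12.5 kg.
Tool frame: the origin (TCP) lies on the centre line of the jaws, within the pads' length; the fingertips stand r.tcp_to_tips ahead of it and the grasp point (between the pads) lies 5 mm behind it (r.tcp_to_tips is the distance from the TCP to the fingertips, in m); z points along the fingers, y is the direction in which the jaws open and shut (so a half turn about z gives the same grasp; the last joint's range is limited). The gripper opens to 93 mm and grips with 3 to 60 N. Pads are 15 mm wide; open, the fingers measure 128 mm over their backs; the gripper's body (75 mm by 188 mm) begins 65 mm behind the grasp point.
Start: joints at [1.08, 0.351, 1.652, -0, 1.139, -0.085], TCP at [0.217, 0.505, 0.233] pointing down, gripper open.
Joint ranges: [-2.75, 2.75], [-0.79, 2.1], [0.01, 2.65], [-1.57, 4.71], [0.07, 3.14], [-2.87, 2.87]. Speed limits (rad/s): [2.22, 2.22, 2.79, 3.14, 3.14, 3.14].

### API

Orientations are given as a 3x3 rotation matrix whose columns are the frame's x, y, z axes.
In Python, from workcell import r, grab_frame gives the robot as it stands. The module is installed in compiled form; this text tells all that it offers.
- The arm moves only by the shell command python3 -m creep 'ROWS' [OPENING] [FORCE]. ROWS is JSON, a list of rows, each an object of numbers: "x", "y", "z": the shift along the tool's x, y, z in cm; "wx", "wy", "wz": the turn, a rotation vector about the tool's x, y, z in degrees. In form: [{"x": .., "y": .., "z": .., "wx": .., "wy": .., "wz": ..}, ...]. A call has exactly 8 rows; each row shifts and turns the commanded pose from where the row before left it, along the tool's axes as they then stand; what a row does not reach is not made up. A row lasts 1/12 s, in which the tool goes at most 41.7 mm and 7.16 degrees, less where a joint would pass 70% of its speed; a pose out of reach is approached as far as the arm can. A call is refused whole if a number of a shift passes 4.17 or a number of a turn 7.16, either way. A call with a gripper value outside its range is refused whole. OPENING is the gripper's target within -1 to 1 (shut at 1, half-way at 0, fully open at -1), set as the call begins (- or left out, the last holds). The fingers move at their own pace and stop on an object; FORCE is the grip in N (left out, the last holds). Time passes only in rows, so rows that do not move let the fingers close, or fill a call up. It gives the time, the measured TCP pose, the force and the opening at its end, in the units of the state.
- r.get_obs(): the state, without advancing time (a new reading comes with each control period).
- grab_frame(name): name is "scene" or "top"; returns a dict with "frame" (384x512x3 uint8, blue, green, red), "depth" (384x512 float32, m along the optical axis (not along the pixel's ray), 0 where there is no reading), "fx", "fy", "cx", "cy" (pixels), "R" (3x3) and "t" (3): a world point X has camera coordinates R X + t. Camera axes: x right, y down, z forward; pixel columns grow to the right and rows downward; lengths in m; the calibration is good to about 2 mm. A picture is of the moment at which its call begins.
- r.finish_job(): hands the job in, once; it reports no verdict.
The state is a dict: "clock": time; "joint_positions": joint angles; "dq": joint speeds; "tau": joint torques, N m; "tcp_pos": TCP position; "tool_rot": TCP orientation; "contact_force": force on the tool from outside, world axes, zero at the start; "wrist_torque": the same for the moment, N m; "width": finger opening in m.
Only numpy, scipy, OpenCV 4.12 (cv2) and the standard library are available. Lean on these libraries where they do the work, as an engineer would, in place of code of your own. Each camera call takes 0.05 s, during which the arm holds its last target. There are 200 camera calls.

## Working session

There is one attempt and no reset: what is moved stays moved. The work goes in short steps, Python scripts to look and compute and a shell command to move; the robot and the scene stay as the last step left them, time stands still between calls to the robot, and variables do not carry over. Pictures are saved under pics/ and viewed, about 8 in all and at most 12, crops included, and the job is handed in when it is done.

```bash
mkdir -p pics
python3 - <<'E'
from workcell import r, grab_frame
import cv2, numpy as np
o=r.get_obs(); print(o['clock'],o['tcp_pos'],o['tool_rot'],o['width'],r.tcp_to_tips)
for n in("scene","top"):
    f=grab_frame(n); cv2.imwrite(f"pics/{n}0.png",f["frame"]); np.savez(f"{n}0.npz",**f)
    print(n,f["fx"],f["cx"],f["cy"],np.round(f["R"],3).tolist(),f["t"])
E
```

```text
0.0 [0.21695985 0.50505958 0.23212675] [[-9.18786502e-01  3.94754526e-01 -4.77506446e-04]
 [ 3.94754811e-01  9.18785990e-01 -9.71128948e-04]
 [ 5.53686853e-05 -1.08075814e-03 -9.99999414e-01]] 0.0933912672686183 0.014
scene 488.9761552553215 254.92334630299388 191.75315656518933 [[-0.737, 0.676, 0.003], [0.383, 0.421, -0.822], [-0.557, -0.605, -0.569]] [ 0.42151025 -0.17133628  1.7596563 ]
top 441.2640216242968 246.66571618811105 197.80065024128714 [[-0.005, -1.0, -0.01], [-0.997, 0.006, -0.075], [0.075, 0.01, -0.997]] [0.00983107 0.57291535 1.3538649 ]
```

View pics/top0.png

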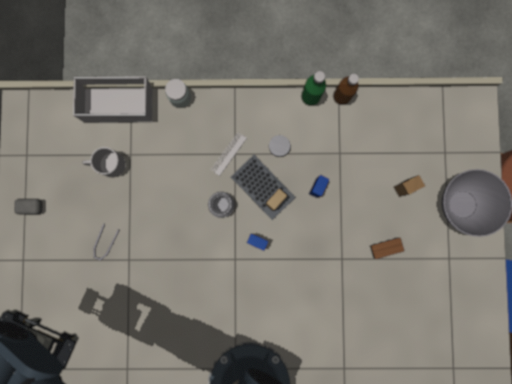

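View pics/scene0.png

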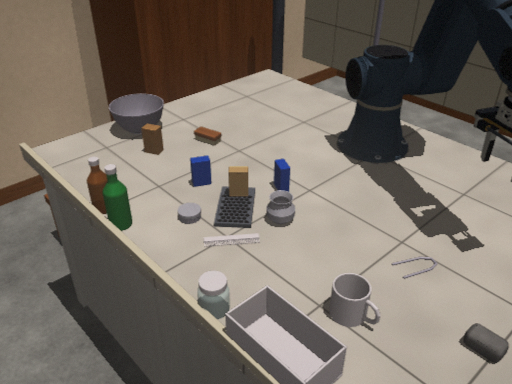

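The top view shows the rack centred near (263,187), with its +x pointing up and left. The tan soap is at (277,199) on the lower-right end. Blue decoys are at (320,187) and (259,242), the lota is at (222,204), the tin at (279,146) and the comb at (230,155). The scene view shows the soap upright at (238,182).

```bash
cat > h.py <<'E'
import cv2, numpy as np
def ray(f,uv,z):
    uv=np.atleast_2d(np.asarray(uv,float)); R,t=f["R"],f["t"]
    d=np.c_[(uv[:,0]-f["cx"])/f["fx"],(uv[:,1]-f["cy"])/f["fy"],np.ones(len(uv))]@R
    c=-R.T@t; return c+d*((z-c[2])/d[:,2])[:,None]
def cloud(f):
    v,u=np.mgrid[:384,:512]; Z=f["depth"]; 
    P=np.stack([(u-f["cx"])/f["fx"]*Z,(v-f["cy"])/f["fy"]*Z,Z],-1)
    return (P-f["t"])@f["R"]
def comp(m,near):
    n,l,s,c=cv2.connectedComponentsWithStats(m.astype(np.uint8),connectivity=8)
    i=1+np.argmin(np.hypot(*(c[1:]-near).T)+ (s[1:,4]<25)*1e3); return l==i
def rect(P): return cv2.minAreaRect(P[:,:2].astype(np.float32)*1000)
def tan(f):
    h=cv2.cvtColor(f["frame"],cv2.COLOR_BGR2HSV); return (h[...,0]>8)&(h[...,0]<28)&(h[...,1]>75)&(h[...,2]>60)
E
python3 - <<'E'
from h import *
f=dict(np.load("top0.npz")); im=f["frame"]; W=cloud(f)
h=cv2.cvtColor(im,cv2.COLOR_BGR2HSV)
m=comp(tan(f),(277,199)); uv=np.argwhere(m)[:,::-1]
print("soap mask",m.sum(),uv.min(0),uv.max(0),"z depth med",np.median(W[m][:,2]))
P=ray(f,uv,.098); print("soap top rect",rect(P))
hi=m&(W[...,2]>.085); print("hi",hi.sum(),rect(ray(f,np.argwhere(hi)[:,::-1],.098)),W[hi].mean(0))
roi=np.zeros(m.shape,bool); roi[145:225,228:300]=1
d=roi&((h[...,2]<105)|m)
k=np.ones((3,3),np.uint8); d=cv2.morphologyEx(d.astype(np.uint8),cv2.MORPH_CLOSE,k)
d=comp(cv2.morphologyEx(d,cv2.MORPH_OPEN,k),(263,187))
print("rack",d.sum(),rect(ray(f,np.argwhere(d)[:,::-1],.010)))
# objects by height
g=(W[...,2]>.012)&(f["depth"]>0)
n,l,s,c=cv2.connectedComponentsWithStats(g.astype(np.uint8))
for i in range(1,n):
    if 20<s[i,4]<3000: p=W[l==i]; print(np.round(c[i]),s[i,4],np.round(p.mean(0),3),"zmax",np.round(np.percentile(p[:,2],95),3))
v=im.copy(); v[d]=v[d]//2+np.array([0,100,0],np.uint8); v[m]=(0,0,255); cv2.imwrite("pics/m.png",cv2.resize(np.hstack([im[130:260,200:330],v[130:260,200:330]]),None,fx=3,fy=3,interpolation=0))
E
```

```text
soap mask 219 [267 189] [286 209] z depth med 0.09746919239876876
soap top rect ((562.46240234375, -81.06918334960938), (31.153764724731445, 58.50096130371094), 44.66745376586914)
hi 202 ((563.9256591796875, -81.08180236816406), (29.090389251708984, 56.42536926269531), 44.66703414916992) [ 0.5633227  -0.08051731  0.10386421]
rack 1913 ((608.9586181640625, -42.47711181640625), (190.0799560546875, 104.88543701171875), 43.049983978271484)
[279. 145.] 358 [ 0.737 -0.095  0.028] zmax 0.033
[105. 161.] 572 [0.685 0.44  0.057] zmax 0.087
[251. 161.] 43 [ 0.691 -0.009  0.015] zmax 0.019
[235. 174.] 27 [0.648 0.043 0.014] zmax 0.017
[480. 202.] 2913 [ 0.554 -0.699  0.056] zmax 0.1
[319. 186.] 275 [ 0.603 -0.209  0.08 ] zmax 0.093
[409. 185.] 379 [ 0.603 -0.479  0.08 ] zmax 0.099
[276. 199.] 233 [ 0.563 -0.079  0.092] zmax 0.101
[221. 204.] 366 [0.551 0.085 0.06 ] zmax 0.08
[ 28. 206.] 439 [0.551 0.685 0.036] zmax 0.044
[257. 241.] 212 [ 0.439 -0.023  0.089] zmax 0.094
[387. 248.] 481 [ 0.417 -0.42   0.035] zmax 0.04
[250. 368.] 1994 [0.08  0.001 0.096] zmax 0.292
```

View pics/m.png

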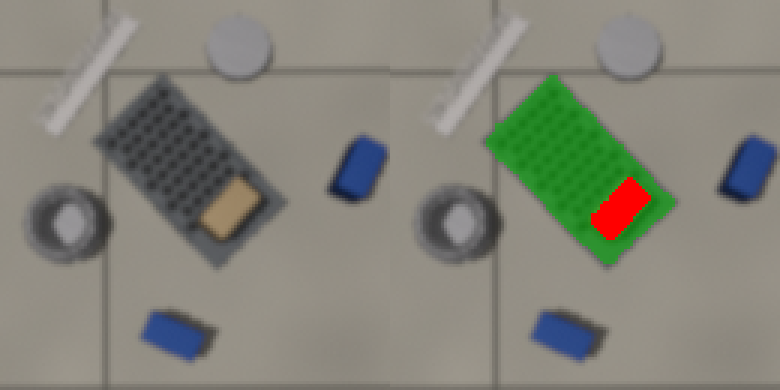

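The rack centre is (0.609, -0.0425) with its axis at 43°. The soap top is at rack x ≈ -60, y ≈ +3.5 mm. I'll fly across first, then turn the hand and descend behind the soap with the jaws nearly shut.

```bash
python3 -m creep '[{"x":-3.0,"y":-2.65},{"x":-3.0,"y":-2.65},{"x":-3.0,"y":-2.65},{"x":-3.0,"y":-2.65},{"x":-3.0,"y":-2.65},{"x":-3.0,"y":-2.65},{"x":-3.0,"y":-2.65},{"x":-3.0,"y":-2.65}]' 0.68 20
python3 -m creep '[{"x":-3.0,"y":-2.65},{"x":-3.0,"y":-2.65},{"x":-3.0,"y":-2.65},{"x":-3.0,"y":-2.65},{"x":-3.0,"y":-2.65},{"x":-3.0,"y":-2.65},{"x":-3.0,"y":-2.65},{"x":-3.0,"y":-2.65}]'
python3 -m creep '[{"x":-2.2,"y":-1.85},{"x":-2.1,"y":-1.85},{"wz":7.1},{"wz":7.1},{"wz":7.1},{"wz":7.1},{"wz":7.1},{"wz":7.1}]'
python3 -m creep '[{"wz":7.1},{"wz":7.1},{"wz":7.1},{"wz":7.1},{"wz":7.1},{"wz":7.1},{"wz":7.1},{"wz":7.1}]'
```

```text
invalid input
invalid input
invalid input
invalid input
```

```bash
python3 -m creep '[{"x":-3.0,"y":-2.65,"z":0,"wx":0,"wy":0,"wz":0},{"x":-3.0,"y":-2.65,"z":0,"wx":0,"wy":0,"wz":0},{"x":-3.0,"y":-2.65,"z":0,"wx":0,"wy":0,"wz":0},{"x":-3.0,"y":-2.65,"z":0,"wx":0,"wy":0,"wz":0},{"x":-3.0,"y":-2.65,"z":0,"wx":0,"wy":0,"wz":0},{"x":-3.0,"y":-2.65,"z":0,"wx":0,"wy":0,"wz":0},{"x":-3.0,"y":-2.65,"z":0,"wx":0,"wy":0,"wz":0},{"x":-3.0,"y":-2.65,"z":0,"wx":0,"wy":0,"wz":0}]' 0.68 20
```

```text
clock: 0.77
tcp_pos: [0.3541, 0.214, 0.2326]
tool_rot: [[-0.919, 0.394, -0.0], [0.394, 0.919, -0.0], [0.0, -0.0, -1.0]]
contact_force: [0.1, -0.0, 0.1]
width: 0.0443
```

```bash
python3 -m creep '[{"x":-3.0,"y":-2.65,"z":0,"wx":0,"wy":0,"wz":0},{"x":-3.0,"y":-2.65,"z":0,"wx":0,"wy":0,"wz":0},{"x":-3.0,"y":-2.65,"z":0,"wx":0,"wy":0,"wz":0},{"x":-3.0,"y":-2.65,"z":0,"wx":0,"wy":0,"wz":0},{"x":-3.0,"y":-2.65,"z":0,"wx":0,"wy":0,"wz":0},{"x":-3.0,"y":-2.65,"z":0,"wx":0,"wy":0,"wz":0},{"x":-3.0,"y":-2.65,"z":0,"wx":0,"wy":0,"wz":0},{"x":-3.0,"y":-2.65,"z":0,"wx":0,"wy":0,"wz":0}]'
python3 -m creep '[{"x":-2.2,"y":-1.85,"z":0,"wx":0,"wy":0,"wz":0},{"x":-2.1,"y":-1.85,"z":0,"wx":0,"wy":0,"wz":0},{"x":0,"y":0,"z":0,"wx":0,"wy":0,"wz":7.1},{"x":0,"y":0,"z":0,"wx":0,"wy":0,"wz":7.1},{"x":0,"y":0,"z":0,"wx":0,"wy":0,"wz":7.1},{"x":0,"y":0,"z":0,"wx":0,"wy":0,"wz":7.1},{"x":0,"y":0,"z":0,"wx":0,"wy":0,"wz":7.1},{"x":0,"y":0,"z":0,"wx":0,"wy":0,"wz":7.1}]'
python3 -m creep '[{"x":0,"y":0,"z":0,"wx":0,"wy":0,"wz":7.1},{"x":0,"y":0,"z":0,"wx":0,"wy":0,"wz":7.1},{"x":0,"y":0,"z":0,"wx":0,"wy":0,"wz":7.1},{"x":0,"y":0,"z":0,"wx":0,"wy":0,"wz":7.1},{"x":0,"y":0,"z":0,"wx":0,"wy":0,"wz":7.1},{"x":0,"y":0,"z":0,"wx":0,"wy":0,"wz":7.1},{"x":0,"y":0,"z":0,"wx":0,"wy":0,"wz":7.1},{"x":0,"y":0,"z":0,"wx":0,"wy":0,"wz":7.1}]'
```

```text
clock: 1.43
tcp_pos: [0.491, -0.0758, 0.2325]
tool_rot: [[-0.919, 0.395, -0.0], [0.395, 0.919, 0.0], [0.0, 0.0, -1.0]]
contact_force: [0.0, 0.9, 0.7]
width: 0.0151
clock: 2.1
tcp_pos: [0.5155, -0.1247, 0.2323]
tool_rot: [[-0.403, 0.915, -0.001], [0.915, 0.403, 0.0], [0.0, -0.0, -1.0]]
contact_force: [0.2, -1.4, -0.2]
width: 0.0149
clock: 2.77
tcp_pos: [0.5155, -0.1246, 0.2323]
tool_rot: [[0.545, 0.839, -0.001], [0.839, -0.545, 0.0], [-0.0, -0.001, -1.0]]
contact_force: [0.3, -0.4, 0.6]
width: 0.015
```

```bash
python3 -m creep '[{"x":0,"y":0,"z":1.7,"wx":0,"wy":0,"wz":6.95},{"x":0,"y":0,"z":1.7,"wx":0,"wy":0,"wz":6.95},{"x":0,"y":0,"z":2,"wx":0,"wy":0,"wz":0},{"x":0,"y":0,"z":2,"wx":0,"wy":0,"wz":0},{"x":0,"y":0,"z":2,"wx":0,"wy":0,"wz":0},{"x":0,"y":0,"z":2,"wx":0,"wy":0,"wz":0},{"x":0,"y":0,"z":1.5,"wx":0,"wy":0,"wz":0},{"x":0,"y":0,"z":0.6,"wx":0,"wy":0,"wz":0}]'
python3 - <<'E'
from h import *
from workcell import r,grab_frame
f=grab_frame("scene"); g=grab_frame("top")
cv2.imwrite("pics/a.png",np.hstack([cv2.resize(f["frame"][100:260,150:350],None,fx=2,fy=2),cv2.resize(g["frame"][130:290,200:400],None,fx=2,fy=2)]))
E
```

```text
clock: 3.43
tcp_pos: [0.5145, -0.1243, 0.0955]
tool_rot: [[0.726, 0.688, -0.003], [0.688, -0.726, 0.001], [-0.002, -0.003, -1.0]]
contact_force: [-0.6, 0.5, -0.2]
width: 0.0148
```

View pics/a.png

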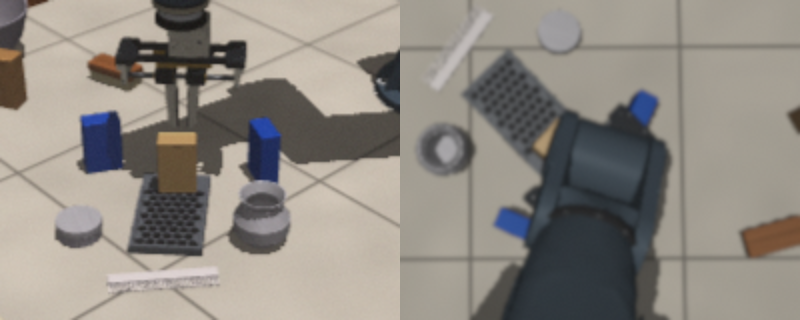

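The hand is lined up behind the soap in both views. I'll approach, then push slowly.

```bash
python3 -m creep '[{"x":1.5,"y":0.1,"z":0,"wx":0,"wy":0,"wz":0},{"x":1.5,"y":0,"z":0,"wx":0,"wy":0,"wz":0},{"x":0.5,"y":0,"z":0,"wx":0,"wy":0,"wz":0},{"x":0.5,"y":0,"z":0,"wx":0,"wy":0,"wz":0},{"x":0.5,"y":0,"z":0,"wx":0,"wy":0,"wz":0},{"x":0.4,"y":0,"z":0,"wx":0,"wy":0,"wz":0},{"x":0.4,"y":0,"z":0,"wx":0,"wy":0,"wz":0},{"x":0.4,"y":0,"z":0,"wx":0,"wy":0,"wz":0}]'
python3 - <<'E'
from h import *
from workcell import r,grab_frame
f=grab_frame("scene"); 
cv2.imwrite("pics/b.png",cv2.resize(f["frame"][100:260,150:350],None,fx=2,fy=2))
W=cloud(f); m=comp(tan(f),(238,182)); print(m.sum(),np.percentile(W[m][:,2],[5,50,97]))
E
```

```text
clock: 4.2
tcp_pos: [0.5579, -0.086, 0.0977]
tool_rot: [[0.726, 0.688, 0.0], [0.688, -0.726, -0.0], [-0.0, 0.0, -1.0]]
contact_force: [-1.1, 0.4, 0.6]
width: 0.0149
525 [0.01585034 0.07132426 0.10304225]
```

View pics/b.png

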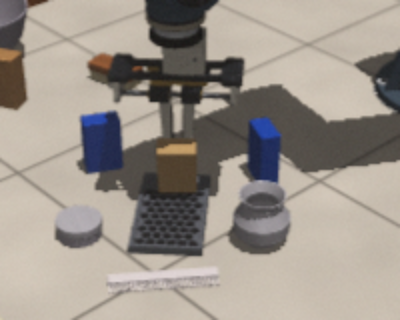

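The soap is leaning (top edge near (178,146), foot unchanged at (178,190)), so it is tipping rather than sliding. I'll keep pushing.

```bash
python3 -m creep '[{"x":0.4,"y":0,"z":0,"wx":0,"wy":0,"wz":0},{"x":0.4,"y":0,"z":0,"wx":0,"wy":0,"wz":0},{"x":0.4,"y":0,"z":0,"wx":0,"wy":0,"wz":0},{"x":0.4,"y":0,"z":0,"wx":0,"wy":0,"wz":0},{"x":0.4,"y":0,"z":0,"wx":0,"wy":0,"wz":0},{"x":0,"y":0,"z":0,"wx":0,"wy":0,"wz":0},{"x":0,"y":0,"z":0,"wx":0,"wy":0,"wz":0},{"x":0,"y":0,"z":0,"wx":0,"wy":0,"wz":0}]'
python3 - <<'E'
from h import *
from workcell import r,grab_frame
f=grab_frame("scene"); 
cv2.imwrite("pics/c.png",cv2.resize(f["frame"][100:260,150:350],None,fx=2,fy=2))
W=cloud(f); m=comp(tan(f),(238,190)); print(m.sum(),np.percentile(W[m][:,2],[5,50,97]))
E
```

```text
clock: 4.92
tcp_pos: [0.5721, -0.0725, 0.0976]
tool_rot: [[0.726, 0.688, -0.0], [0.688, -0.726, -0.0], [-0.0, -0.0, -1.0]]
contact_force: [0.5, -0.0, 0.5]
width: 0.0149
528 [0.0109889  0.03906121 0.04300411]
```

View pics/c.png

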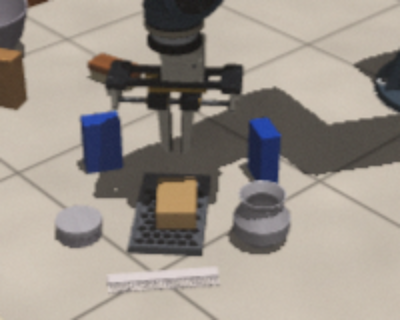

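The soap has toppled and lies flat, with its top at z ≈ 0.04 (at about (177,203) in the crop). Next I'll locate its trailing end.

```bash
cat >> h.py <<'E'
E_=np.array([np.cos(np.radians(43.05)),np.sin(np.radians(43.05))]); N_=np.array([-E_[1],E_[0]]); C_=np.array([.609,-.0425])
def rk(P): d=np.atleast_2d(P)[:,:2]-C_; return np.c_[d@E_,d@N_]*1000
def lying(f,near):
    W=cloud(f); m=comp(tan(f),near); hi=m&(abs(W[...,2]-.040)<.005)
    P=rk(ray(f,np.argwhere(hi)[:,::-1],.040)); c,s,a=cv2.minAreaRect(P.astype(np.float32))
    print(hi.sum(),"rack centre",np.round(c,1),"size",np.round(s,1),"ang",round(a,1),"x 2/98%",np.round(np.percentile(P[:,0],[1,99]),1),"y",np.round(np.percentile(P[:,1],[1,99]),1))
E
python3 - <<'E'
from h import *
from workcell import r,grab_frame
lying(grab_frame("scene"),(238,200))
print(rk(r.get_obs()["tcp_pos"]))
E
```

```text
362 rack centre [10.4  5.5] size [99.8 56.7] ang 5.2 x 2/98% [-40.6  53.6] y [-22.8  35.8]
[[-47.50365039   3.24514805]]
```

```bash
python3 -m creep '[{"x":-1.4,"y":-0.2,"z":0,"wx":0,"wy":0,"wz":0},{"x":-1.4,"y":0,"z":0,"wx":0,"wy":0,"wz":0},{"x":0,"y":0,"z":1.2,"wx":0,"wy":0,"wz":0},{"x":0,"y":0,"z":1.5,"wx":0,"wy":0,"wz":0},{"x":0,"y":0,"z":1.5,"wx":0,"wy":0,"wz":0},{"x":0,"y":0,"z":1.3,"wx":0,"wy":0,"wz":0},{"x":0,"y":0,"z":0.7,"wx":0,"wy":0,"wz":0},{"x":0,"y":0,"z":0,"wx":0,"wy":0,"wz":0}]'
python3 -m creep '[{"x":1,"y":0,"z":0,"wx":0,"wy":0,"wz":0},{"x":0.8,"y":0,"z":0,"wx":0,"wy":0,"wz":0},{"x":0.5,"y":0,"z":0,"wx":0,"wy":0,"wz":0},{"x":0.5,"y":0,"z":0,"wx":0,"wy":0,"wz":0},{"x":0.5,"y":0,"z":0,"wx":0,"wy":0,"wz":0},{"x":0.5,"y":0,"z":0,"wx":0,"wy":0,"wz":0},{"x":0.5,"y":0,"z":0,"wx":0,"wy":0,"wz":0},{"x":0.5,"y":0,"z":0,"wx":0,"wy":0,"wz":0}]'
python3 - <<'E'
from h import *
from workcell import r,grab_frame
f=grab_frame("scene"); lying(f,(238,205)); o=r.get_obs()
print(rk(o["tcp_pos"]),o["contact_force"])
cv2.imwrite("pics/d.png",cv2.resize(f["frame"][100:260,150:350],None,fx=2,fy=2))
E
```

```text
clock: 5.68
tcp_pos: [0.5496, -0.0902, 0.0339]
tool_rot: [[0.726, 0.687, -0.003], [0.687, -0.726, 0.001], [-0.001, -0.002, -1.0]]
contact_force: [-0.9, 1.0, -0.2]
width: 0.0151
clock: 6.35
tcp_pos: [0.5857, -0.057, 0.0358]
tool_rot: [[0.726, 0.688, 0.0], [0.688, -0.726, -0.0], [0.0, 0.0, -1.0]]
contact_force: [-1.7, -1.5, 1.0]
width: 0.0149
383 rack centre [35.7  3.4] size [97.7 57.3] ang 0.5 x 2/98% [-11.8  81.3] y [-24.6  31.5]
[[-26.11721898   5.29289923]] [-0.43322115  0.88217548  0.02566749]
```

View pics/d.png

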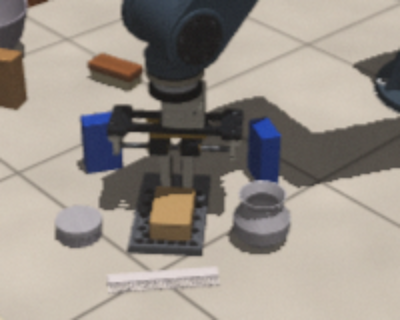

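The soap is now straight (about 0.5°) and close to the end lip, with the hand behind it. I'll finish slowly, watching the force.

```bash
python3 -m creep '[{"x":0.2,"y":0,"z":0,"wx":0,"wy":0,"wz":0},{"x":0.2,"y":0,"z":0,"wx":0,"wy":0,"wz":0},{"x":0.2,"y":0,"z":0,"wx":0,"wy":0,"wz":0},{"x":0.15,"y":0,"z":0,"wx":0,"wy":0,"wz":0},{"x":0.15,"y":0,"z":0,"wx":0,"wy":0,"wz":0},{"x":0.1,"y":0,"z":0,"wx":0,"wy":0,"wz":0},{"x":0.1,"y":0,"z":0,"wx":0,"wy":0,"wz":0},{"x":0.1,"y":0,"z":0,"wx":0,"wy":0,"wz":0}]'
python3 - <<'E'
from h import *
from workcell import r,grab_frame
f=grab_frame("scene"); lying(f,(238,210)); print(rk(r.get_obs()["tcp_pos"]))
E
```

```text
clock: 7.07
tcp_pos: [0.5941, -0.049, 0.0356]
tool_rot: [[0.726, 0.688, -0.0], [0.688, -0.726, 0.0], [-0.0, -0.0, -1.0]]
contact_force: [-0.3, 0.0, -0.3]
width: 0.0146
388 rack centre [46.1  3.7] size [95.7 57.7] ang 0.5 x 2/98% [ 0.4 91.9] y [-24.3  31.9]
[[-15.12667319   5.42996157]]
```

```bash
python3 -m creep '[{"x":0.1,"y":0,"z":0,"wx":0,"wy":0,"wz":0},{"x":0.1,"y":0,"z":0,"wx":0,"wy":0,"wz":0},{"x":0.05,"y":0,"z":0,"wx":0,"wy":0,"wz":0},{"x":0.05,"y":0,"z":0,"wx":0,"wy":0,"wz":0},{"x":0.05,"y":0,"z":0,"wx":0,"wy":0,"wz":0},{"x":0.05,"y":0,"z":0,"wx":0,"wy":0,"wz":0},{"x":0,"y":0,"z":0,"wx":0,"wy":0,"wz":0},{"x":0,"y":0,"z":0,"wx":0,"wy":0,"wz":0}]'
python3 - <<'E'
from h import *
from workcell import r,grab_frame
f=grab_frame("scene"); lying(f,(238,210)); o=r.get_obs();print(rk(o["tcp_pos"]),o["contact_force"])
cv2.imwrite("pics/e.png",cv2.resize(f["frame"][160:240,190:290],None,fx=7,fy=7,interpolation=cv2.INTER_CUBIC))
E
```

```text
clock: 7.78
tcp_pos: [0.5965, -0.0467, 0.0356]
tool_rot: [[0.726, 0.688, -0.001], [0.688, -0.726, -0.001], [-0.001, -0.0, -1.0]]
contact_force: [-4.1, -3.6, 1.4]
width: 0.0149
391 rack centre [51.6  3.4] size [97.7 57.1] ang 0.2 x 2/98% [ 3.7 96.6] y [-24.3  31.5]
[[-11.98178491   5.45710283]] [-3.91869093 -5.41343011  1.86651721]
```

View pics/e.png

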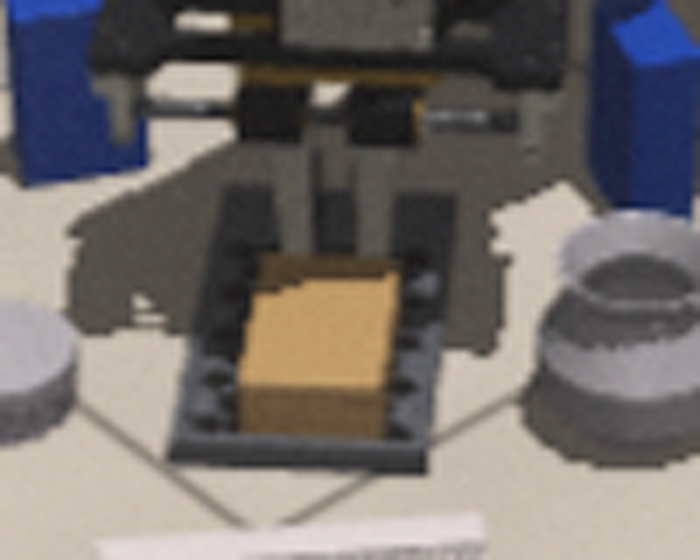

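A steady force of about 6.7 N along -x means the soap is against the lip, and in the picture its leading face at (310,435) meets the lip. I'll back off, lift and check from above.

```bash
python3 -m creep '[{"x":-0.3,"y":0,"z":0,"wx":0,"wy":0,"wz":0},{"x":-0.7,"y":0,"z":0,"wx":0,"wy":0,"wz":0},{"x":-1.5,"y":0,"z":0,"wx":0,"wy":0,"wz":0},{"x":-1,"y":0,"z":-1,"wx":0,"wy":0,"wz":0},{"x":0,"y":0,"z":-2.5,"wx":0,"wy":0,"wz":0},{"x":0,"y":0,"z":-3.5,"wx":0,"wy":0,"wz":0},{"x":0,"y":0,"z":-3.5,"wx":0,"wy":0,"wz":0},{"x":0,"y":0,"z":-3.5,"wx":0,"wy":0,"wz":0}]'
python3 -m creep '[{"x":-3.5,"y":0,"z":-1,"wx":0,"wy":0,"wz":0},{"x":-3.5,"y":0,"z":-1,"wx":0,"wy":0,"wz":0},{"x":-3.5,"y":0,"z":0,"wx":0,"wy":0,"wz":0},{"x":-3.5,"y":0,"z":0,"wx":0,"wy":0,"wz":0},{"x":-3.5,"y":0,"z":0,"wx":0,"wy":0,"wz":0},{"x":-3.5,"y":0,"z":0,"wx":0,"wy":0,"wz":0},{"x":0,"y":0,"z":0,"wx":0,"wy":0,"wz":0},{"x":0,"y":0,"z":0,"wx":0,"wy":0,"wz":0}]'
python3 - <<'E'
from h import *
from workcell import r,grab_frame
f=grab_frame("top"); print(r.get_obs()["contact_force"]); lying(f,(255,178))
m=comp(tan(f),(255,178)); print(m.sum(),cv2.minAreaRect(rk(ray(f,np.argwhere(m)[:,::-1],.04)).astype(np.float32)))
W=cloud(f); g=(W[...,2]>.012)&(f["depth"]>0)
n,l,s,c=cv2.connectedComponentsWithStats(g.astype(np.uint8))
for i in range(1,n):
    if 20<s[i,4]<3000: print(np.round(c[i]),s[i,4],np.round(W[l==i].mean(0),3))
cv2.imwrite("pics/f.png",cv2.resize(f["frame"][130:260,200:330],None,fx=4,fy=4,interpolation=cv2.INTER_CUBIC))
E
```

```text
clock: 8.5
tcp_pos: [0.571, -0.0706, 0.178]
tool_rot: [[0.726, 0.687, 0.0], [0.687, -0.726, 0.0], [0.0, 0.0, -1.0]]
contact_force: [0.9, 0.5, 0.8]
width: 0.015
clock: 9.17
tcp_pos: [0.4181, -0.2157, 0.1965]
tool_rot: [[0.728, 0.685, 0.001], [0.685, -0.728, -0.0], [0.0, 0.001, -1.0]]
contact_force: [0.6, -0.2, -0.4]
width: 0.0148
[-0.08662457 -0.11302997  0.46100781]
472 rack centre [42.7  5.2] size [85.4 57. ] ang 1.5 x 2/98% [ 0. 84.] y [-23.   33.4]
539 ((40.80739974975586, 5.184669494628906), (59.45919418334961, 88.59808349609375), 89.51585388183594)
[279. 145.] 360 [ 0.737 -0.095  0.028]
[105. 161.] 570 [0.685 0.44  0.057]
[251. 177.] 595 [ 0.637 -0.008  0.038]
[272. 174.] 58 [ 0.648 -0.073  0.014]
[480. 202.] 2904 [ 0.554 -0.699  0.056]
[319. 186.] 275 [ 0.603 -0.209  0.08 ]
[409. 185.] 382 [ 0.603 -0.479  0.08 ]
[221. 204.] 364 [0.551 0.085 0.06 ]
[249. 195.] 25 [ 0.581 -0.002  0.014]
[ 28. 206.] 438 [0.551 0.685 0.036]
[257. 241.] 213 [ 0.439 -0.023  0.089]
```

View pics/f.png

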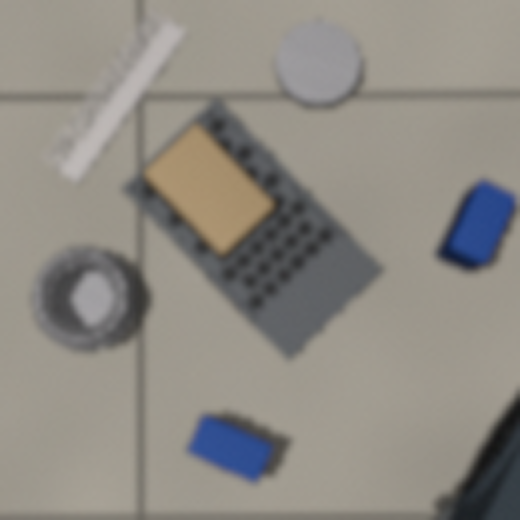

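Run:
```python
from h import *
from workcell import r,grab_frame
f=grab_frame("scene"); lying(f,(238,210))
cv2.imwrite("pics/g.png",cv2.resize(f["frame"][180:230,205:265],None,fx=12,fy=12,interpolation=cv2.INTER_CUBIC))
```

```text
400 rack centre [49.2  3.4] size [95.9 57.5] ang 1.1 x 2/98% [ 2.  95.5] y [-24.4  31.7]
```

View pics/g.png

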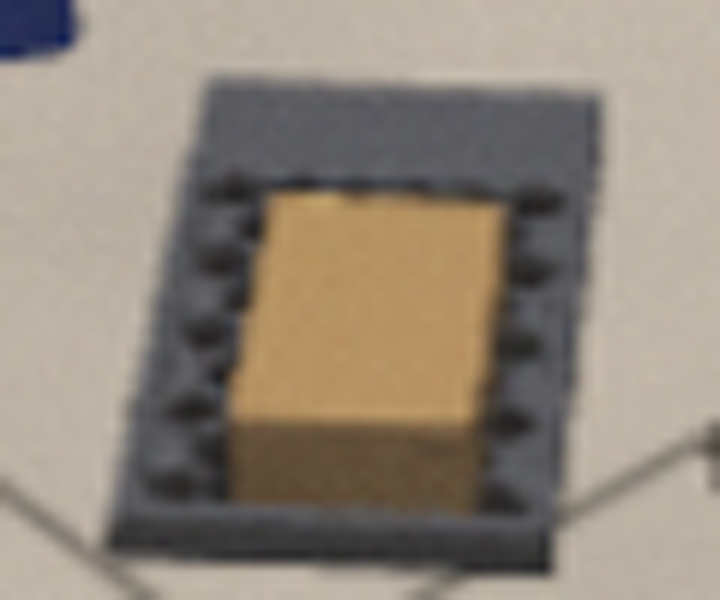

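```bash
python3 -c "
from workcell import r
print(r.get_obs()['clock']); print(r.finish_job())"
```

```text
9.2667
the job is handed in; nothing more can be done
None
```

The soap is toppled and lies flat on the honeycomb between the side lips, with its leading end against the end lip. The hand is clear of it, and the job was handed in at 9.3 s.

I pushed the bar near its top with almost-shut fingers until it fell by itself. Then I pushed the lying bar along the rack until a steady force of about 6.7 N showed it had stopped against the lip, backed off and lifted away.

- **Final position:** the soap lies straight to within about 1.5°, some 4 mm off the rack's centre line, with its top at z ≈ 0.04.
- **Where the checks disagreed:** against the expected rack x of 44 mm for the soap's centre, the top camera gave 41–43 mm. The scene camera gave about 49 mm, but that is biased because it includes part of the front face. The scene reading also moved back 1–2 mm after release, which is about its pixel noise. The stalled push and the close-up both indicate contact, but I did not push a second time to confirm it.
- **Other things:** the lota, tin, mug, carton and both blue blocks measured unmoved to the millimetre. The comb was checked only by eye. I did not re-measure the tongue cleaner or the brush at the end, but the hand never came near them.

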